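# Close up the biscuit counter

### The job

Close up the biscuit counter: hang the black-handled biscuit server by its eye on the red peg of the slanted rack, slid all the way down the peg with its blade pointing straight down the slope and resting on the rack, and put the blue lid on the white biscuit tub so that it sits seated and level. Work gently: do not press hard on the rack or the tub, drop the server or the lid, or tip the tub. Leave the palette knife hanging on the grey peg, and leave the plates and the cups where they stand.

Things in the scene. Friction and masses are not known exactly. Their poses are not given: they have to be found in the camera images.
- server: Biscuit server, loose, flat on the table, 215 mm long, 0.12 kg, flat underside. Origin: centre of the eye, on the underside; x from blade to eye, z up. Eye: black ring 30 mm across, 8 mm thick, 13 mm hole along z. Towards -x: black handle 18 mm wide, 12 mm thick (x -12 to -110 mm), neck 30 mm wide, steel blade 54 mm wide, 4 mm thick (to x -200 mm)
- server_eye (a point): middle of the server's eye, 4 mm above its underside
- server_grip (a point): good grip point on the server's handle: 72 mm from the eye, mid-thickness (6 mm above the underside); handle 18 mm wide along the server's y
- rack: Fixed steel rack 200 mm high; origin under the centre of its 200 x 200 mm grey foot (8 mm thick); front (-x) to the robot. Two flat bars along y form a slope falling to the robot at 40 degrees from level: the upper (24 mm wide) bears the pegs, red at the -y side, grey 100 mm from it at +y; the lower lies 120 mm down the slope. Hung tools rest on both; between and below the bars it is open
- peg: Red peg fixed on the rack's upper bar: 10 mm in diameter, 35 mm long, with a blunt flat end. Origin: its root, in the plane of the bars' faces, 190 mm above the table. z along the peg to its free end, 40 degrees off vertical towards the robot; x up the slope: a hung server has its axes along the peg's and its underside at about z = 0
- tub: White open biscuit tub, loose, 0.4 kg, 80 mm high, 100 mm across the rim, wall 4 mm (mouth 92 mm), origin at the centre of its underside; biscuits lie in the lower half
- tub_rim (a point): centre of the tub's mouth, at rim height
- lid: Blue lid, loose, on the table at the start, 80 g: disc 110 mm across, 4 mm thick, with a centring plug below (84 mm across, 6 mm deep) and a yellow knob above (24 mm across, from 10 to 36 mm above the origin). Origin: centre of the plug's underside, z up
- lid_seat (a point): centre of the lid's disc underside, which comes to lie on the tub's rim (6 mm above the lid's origin)
- lid_knob (a point): middle of the lid's knob, 23 mm above the lid's origin
- knife: palette knife with a wooden handle, loose, hanging on the grey peg; 190 mm long, 22 mm wide; leave it. Origin: centre of its eye on the underside
- plates: stack of white plates, 150 mm across, 45 mm high, loose; leave it. Origin: centre of its underside
- cups: stack of nested white cups, 74 mm across, 138 mm high, loose; leave it. Origin: centre of its underside

How it is judged:
At the end, for the whole second after the job is handed in: Server eye round the red peg (7 mm), under 14 mm up it; blade down the slope (0.3 rad), server within 0.2 rad of the slope; lid centred on the tub within 6 mm, seated within 4 mm, level within 0.06 rad; tub upright on the table; all at rest (x of server_eye in the frame of peg between -0.007 and 0.007 m and y of server_eye in the frame of peg between -0.007 and 0.007 m and z of server_eye in the frame of peg between -0.002 and 0.014 m and x of server_grip in the frame of peg below -0.05 m and angle between the x axis of server and the x axis of peg, either way round below 0.3 rad and angle between the z axis of server and the z axis of peg, either way round below 0.2 rad and horizontal distance between lid_seat and tub_rim below 0.006 m and z of lid_seat in the frame of tub between 0.076 and 0.084 m and angle between each of lid, tub's own z axis and vertical below 0.06 rad and height (world z) of tub below 0.005 m and linear speed of each of server, lid, tub below 0.03 m/s); the robot touches nothing.
It fails at once if the server or the gripper pressed hard (over 60 N) on the rack (contact force between any of server, the arm, the fingers and rack above 60 N).
It fails at once if the lid pressed hard (over 60 N) on the tub (contact force between lid and tub above 60 N).
It fails at once if the server or the lid dropped (falling free faster than 0.65 m/s) ((linear speed of server above 0.65 m/s and contact force between the fingers and server below 0.01 N) or (linear speed of lid above 0.65 m/s and contact force between the fingers and lid below 0.01 N)).
It fails at once if the tub tipped by more than 0.5 rad (angle between tub's own z axis and vertical above 0.5 rad).
It fails at once if the palette knife, the plates or the cups moved more than 30 mm (distance of any of knife, plates, cups from where it was at the start of the episode above 0.03 m).
It also fails if it takes over 64 s, if anything falls off the work surface, if the arm or the gripper's body presses on something with over 40 N, if the wrist force passes 120 N, or if a joint passes its speed limit or range.

### The arm

A 6-joint arm with a two-finger parallel gripper is mounted at the origin on the work surface. World frame = base frame: x ahead of the robot, y to its left, z up, the work surface at z = 0. Lengths are in m, angles in rad, forces in N, time in s.
With the tool pointing down it reaches from about 0.375 to 0.9 m from the base axis. Payload 3.1 kg.
Tool frame: the origin (TCP) lies midway between the tips of the shut fingers; the grasp point (between the pads) lies 19 mm behind it; z points along the fingers, y is the line along which they close (so a half turn about z gives the same grasp; the last joint's range is limited). The gripper opens to 87 mm and grips with 3 to 60 N. Pads are 19 mm wide; open, the fingers measure 117 mm over their backs; the gripper's body (75 mm by 190 mm) begins 51 mm behind the grasp point.
Start: joints at [1.073, 0.527, 1.433, -0, 1.181, -0.178], TCP at [0.196, 0.593, 0.223] pointing down, gripper open.
Joint ranges: [-3.08, 3.08], [-0.75, 2.2], [0.22, 2.44], [-1.43, 4.57], [0, 2.65], [-2.85, 2.85]. Speed limits (rad/s): [2.79, 2.79, 3.14, 3.14, 3.14, 3.14].

### API

Orientations are given as a unit quaternion [x, y, z, w].
In Python, from rig import robot gives the robot as it stands. The module is installed in compiled form; this text tells all that it offers.
- The arm moves only by the tool play_rows, never from a script. Its arguments are lists of equal length, an entry for each row: "gripper": the closure, from -1 (fully open) to 1 (shut); "delta_pos": the shift along the tool's x, y, z in cm, a list of three; "turn": the turn, a rotation vector about the tool's x, y, z in rad, a list of three. A call has 1 to 12 rows; each row is the pose to reach, as a shift and turn from the pose commanded when the call began, along the tool's axes at that moment; what a row does not reach only later rows make up. A row lasts 1/8 s, in which the tool goes at most 62.5 mm and 10.7 degrees, less where a joint would pass 70% of its speed; a pose out of reach is approached as far as the arm can. A call with a gripper value outside its range is refused whole. The fingers move at their own pace and stop on an object; "squeeze" is the grip in N (left out, the last holds). Time passes only in rows, so rows that repeat a pose let the fingers close. It gives the time, the measured TCP pose, the force, the opening and the grip force at its end, in the units of the state.
- robot.get_obs(): the state, without advancing time (a new reading comes with each control period).
- robot.camera(name): name is "side" or "top"; returns a dict with "color" (480x640x3 uint8, red, green, blue), "vfov" (degrees; the focal length in pixels is half the picture's height over the tangent of half this angle, whatever the lens; pixels are square), "cx", "cy" (the principal point, pixels), "R" (3x3) and "t" (3): a world point X has camera coordinates R X + t. Camera axes: x right, y down, z forward; pixel columns grow to the right and rows downward; lengths in m; the calibration is good to about 2 mm. A picture is of the moment at which its call begins. There is no depth.
- robot.hand_in(): hands the job in; it is judged then, once.
The state is a dict: "time": time; "q": joint angles; "joint_velocities": joint speeds; "joint_torque": joint torques, N m; "position": TCP position; "tool_rot": TCP orientation; "ft_force": force on the tool from outside, world axes, zero at the start; "moment": the same for the moment, N m; "grip_width": finger opening in m; "grip_force": force on a finger pad.
Only numpy, scipy, OpenCV 4.12 (cv2) and the standard library are available. Lean on these libraries where they do the work, as an engineer would, in place of code of your own. Each camera call takes 0.05 s, during which the arm holds its last target. There are 200 camera calls.

## Working session

There is one attempt and no reset: what is moved stays moved. The work goes in short steps, Python scripts to look and compute and a tool call to move; the robot and the scene stay as the last step left them, time stands still between calls to the robot, and variables do not carry over. Pictures are saved under pics/ and viewed, at most 10 in all, crops included, and the job is handed in when it is done.

Besides the shell and the picture viewer there is one more tool, called after ">>>" as name(argument=value, ...) on one line, values as JSON. play_rows: Moves the arm, as the interface text tells. Its arguments: {"type":"object","properties":{"gripper":{"type":"array","items":{"type":"number"}},"delta_pos":{"type":"array","items":{"type":"array","items":{"type":"number"}}},"turn":{"type":"array","items":{"type":"array","items":{"type":"number"}}},"squeeze":{"type":"number"}},"required":["gripper","delta_pos","turn"]}

```bash
mkdir -p pics; cat > h.py <<'E'
import numpy as np, cv2
from rig import robot
def ray(c,u,v):
    f=240/np.tan(np.radians(c['vfov'])/2); R=np.array(c['R']);t=np.array(c['t'])
    d=R.T@np.array([(u-c['cx'])/f,(v-c['cy'])/f,1]); return -R.T@t,d
def onz(c,u,v,z):
    o,d=ray(c,u,v); return o+d*(z-o[2])/d[2]
def proj(c,X):
    f=240/np.tan(np.radians(c['vfov'])/2); p=np.array(c['R'])@np.array(X)+c['t']; return p[0]/p[2]*f+c['cx'],p[1]/p[2]*f+c['cy']
def tri(c1,p1,c2,p2):
    o1,d1=ray(c1,*p1);o2,d2=ray(c2,*p2);A=np.stack([d1,-d2],1)
    s=np.linalg.lstsq(A,o2-o1,rcond=None)[0];a=o1+d1*s[0];b=o2+d2*s[1];return (a+b)/2,np.linalg.norm(a-b)
def snap(name,fn):
    c=robot.camera(name); cv2.imwrite('pics/'+fn,c['color'][:,:,::-1]); return c
E
python3 - <<'E'
from h import *
for n in('top','side'):
    c=snap(n,n+'0.png'); print(n,c['vfov'],c['cx'],c['cy'],np.round(c['R'],3).tolist(),np.round(c['t'],3), -np.array(c['R']).T@c['t'])
print(robot.get_obs())
E
```

```text
top 55.28009776818969 321.51921011130315 240.27015980207992 [[0.005, -1.0, -0.02], [-0.991, -0.002, -0.132], [0.132, 0.02, -0.991]] [0.033 0.596 1.051] [0.45176829 0.01350418 1.12083119]
side 56.41481365931498 318.6685810607003 235.4809143221399 [[0.886, -0.464, -0.015], [-0.291, -0.529, -0.797], [0.362, 0.71, -0.604]] [-0.505  0.293  0.98 ] [ 0.1776929  -0.77566305  0.81782816]
{'time': 0.1, 'q': array([ 1.07349557e+00,  5.28356252e-01,  1.43378104e+00, -2.59501134e-05,
        1.18143153e+00, -1.78506613e-01]), 'joint_velocities': array([ 0.00057202, -0.00308319, -0.00160163,  0.0007741 , -0.00028042,
        0.00112524]), 'joint_torque': array([-6.76499967e-04, -4.40988243e+01, -1.77150410e+01,  6.34422270e-02,
        5.34047058e-02, -3.15062391e-05]), 'position': array([0.19554526, 0.59291321, 0.22167774]), 'tool_rot': array([ 1.58718001e-01,  9.87323463e-01, -9.36187937e-04, -3.16239517e-04]), 'ft_force': array([ 0.38240686, -0.33119185,  0.38854455]), 'moment': array([ 0.01862192, -0.01373328,  0.0100492 ]), 'grip_force': 0.0, 'grip_width': 0.08663681331723634}
```

View pics/top0.png

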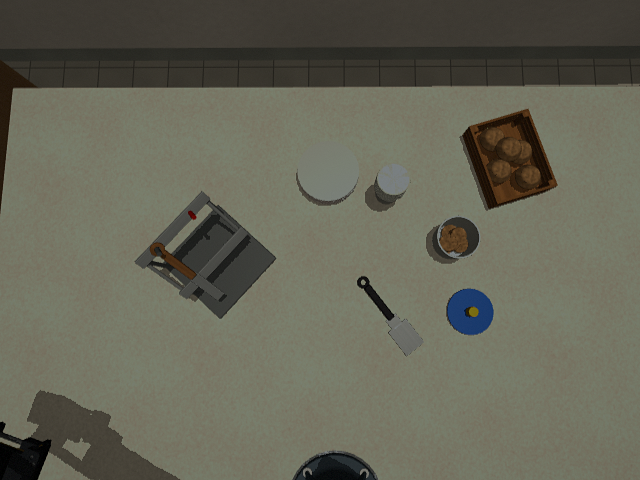

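View pics/side0.png

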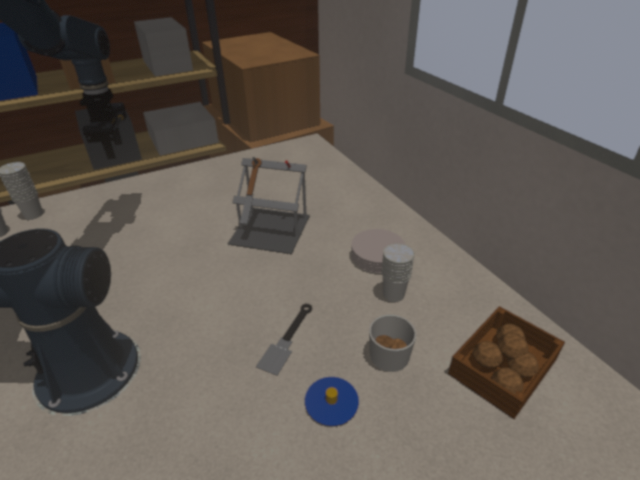

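The top view shows the server eye at (363,282) with its blade end at (410,350), the lid at (470,312) and the tub rim at (459,237). The red peg is at (192,215) and the knife at (157,250). In the side view, the peg is at (287,163), the eye at (307,308), the knob at (332,396) and the tub rim at (392,333).

```bash
cat > m.py <<'E'
from h import *
def comps(mask,mn=8):
    n,l,s,ce=cv2.connectedComponentsWithStats(mask.astype(np.uint8)); return [(s[i],ce[i],l==i) for i in range(1,n) if s[i][4]>=mn]
C={n:robot.camera(n) for n in('top','side')}
hsv={n:cv2.cvtColor(C[n]['color'],cv2.COLOR_RGB2HSV) for n in C}
def reg(n,x0,y0,x1,y1):
    m=np.zeros((480,640),bool);m[y0:y1,x0:x1]=1;return m
E
python3 - <<'E'
from m import *
R={'top':dict(red=(170,200,215,235),blue=(435,280,505,345),eye=(350,270,376,295),handle=(350,270,430,360),tub=(430,210,485,262)),
'side':dict(red=(278,152,298,175),blue=(300,370,365,430),eye=(296,298,318,320),tub=(365,315,418,372))}
P={}
for n in C:
    H,S,V=[hsv[n][:,:,i].astype(int) for i in range(3)]
    red=((H<8)|(H>172))&(S>140)&reg(n,*R[n]['red'])
    for s,ce,m in comps(red,4):
        ys,xs=np.nonzero(m); print(n,'red',s,ce); 
        r=cv2.minAreaRect(np.stack([xs,ys],1).astype(np.float32)); print(r)
    blue=(abs(H-115)<15)&(S>120)&reg(n,*R[n]['blue']); yel=(abs(H-25)<8)&(S>120)&reg(n,*R[n]['blue'])
    k=max(comps(yel),key=lambda a:a[0][4]); b=max(comps(blue|yel),key=lambda a:a[0][4])
    print(n,'knob',k[0],k[1],'lid',b[0],b[1], 'lid at z=.01',onz(C[n],*b[1],.010),'knob top z.036', onz(C[n],*k[1],.030))
    P[n]=k[1]
    e=max(comps((V<60)&reg(n,*R[n]['eye'])),key=lambda a:a[0][4]); print('dark',e[0],e[1])
print('knob tri',tri(C['top'],P['top'],C['side'],P['side']))
for n,(a,b,c,d) in dict(top=(345,270,430,360)).items():
    V=hsv[n][:,:,2].astype(int); m=(V<60)&reg(n,a,b,c,d)
    e=max(comps(m),key=lambda a:a[0][4]); ys,xs=np.nonzero(e[2])
    print('black',e[0],np.median(V[b:d,a:c]))
t=np.hstack([cv2.resize(C['top']['color'][185:325,125:285],None,fx=5,fy=5,interpolation=2)])
cv2.imwrite('pics/rt.png',cv2.resize(t,(800,600) if 0 else (640,560))[:,:,::-1])
s=C['side']['color']; A=cv2.resize(s[145:255,225:320],(400,463),interpolation=2); B=cv2.resize(C['top']['color'][270:360,350:430],(400,450),interpolation=2)
B=cv2.copyMakeBorder(B,0,13,0,0,0);cv2.imwrite('pics/rs.png',np.hstack([A,B])[:,:,::-1])
E
```

```text
top red [188 211   8   9  42] [191.5952381 214.5952381]
((191.5, 214.50001525878906), (9.899495124816895, 4.242640495300293), 45.0)
top knob [466 307  13  10 101] [471.74257426 311.35643564] lid [ 447  289   46   46 1648] [469.62985437 311.29550971] lid at z=.01 [ 0.43003793 -0.31757441  0.01      ] knob top z.036 [ 0.43031435 -0.31651823  0.03      ]
dark [357 276  19  19 174] [365.95402299 285.59770115]
side knob [326 388  11  15 133] [331.19548872 394.85714286] lid [ 306  378   52   47 1736] [331.34331797 401.82142857] lid at z=.01 [ 0.42791948 -0.32678168  0.01      ] knob top z.036 [ 0.42889078 -0.32433323  0.03      ]
dark [296 305  15  15  92] [303.18478261 312.22826087]
knob tri (array([ 0.43083859, -0.31932798,  0.02166133]), np.float64(0.001484723539235872))
black [357 276  37  45 415] 122.0
```

View pics/rt.png

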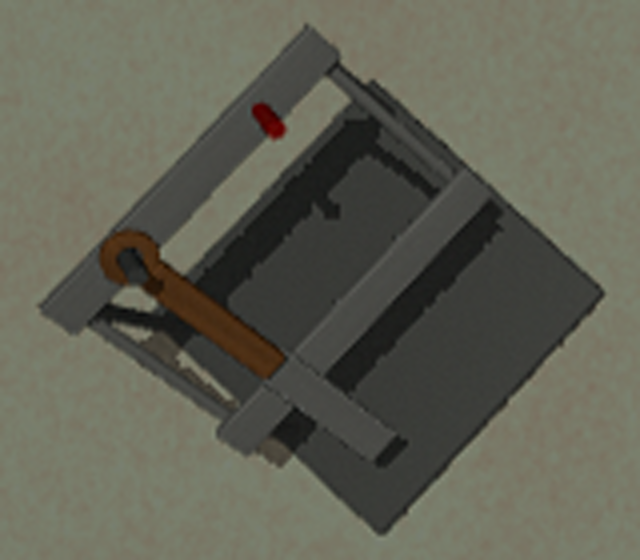

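View pics/rs.png

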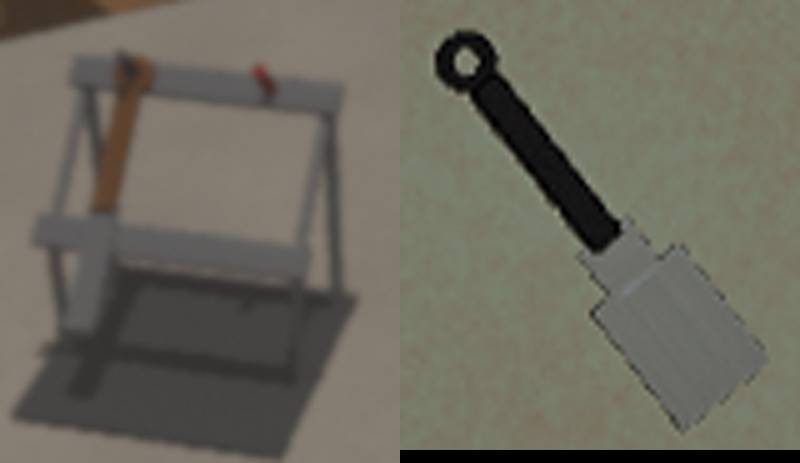

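The rack crop shows the peg running from its root at about (189,211) to its tip at (194,216) in full-image pixels. The foot's front edge runs from (275,258) to (220,318). In the other crop, the server eye's centre is at about (363,282).

```bash
python3 - <<'E'
from m import *
T,S=C['top'],C['side']
r3=lambda a:np.round(a,4)
# server: black mask holes/axis
V=hsv['top'][:,:,2].astype(int); m=(V<60)&reg('top',345,270,430,360)
e=max(comps(m),key=lambda a:a[0][4])[2].astype(np.uint8)
cs,h=cv2.findContours(e,cv2.RETR_CCOMP,cv2.CHAIN_APPROX_NONE)
for c,hh in zip(cs,h[0]):
    if hh[3]>=0 and len(c)>5: (u,v),r=cv2.minEnclosingCircle(c); print('hole',u,v,r)
ys,xs=np.nonzero(e); d=[]
pts=np.array([onz(T,x,y,.010)[:2] for x,y in zip(xs,ys)])
eye=onz(T,363,282,.008)[:2]
ring=pts[np.linalg.norm(pts-eye,axis=1)<.018]; eye2=(ring.max(0)+ring.min(0))/2; print('eye',r3(eye),r3(ring.min(0)),r3(ring.max(0)),r3(eye2))
ha=pts[np.linalg.norm(pts-eye,axis=1)>.03]; l=cv2.fitLine(ha.astype(np.float32),cv2.DIST_L2,0,.01,.01).ravel(); print('handle dir',np.degrees(np.arctan2(l[1],l[0])),'through',r3(l[2:]),'far',np.linalg.norm(pts-eye,axis=1).max(), 'dir eye-handle',np.degrees(np.arctan2(*(eye2-ha.mean(0))[::-1])))
# tub : bright/low sat
for n,(a,b,c,d) in dict(top=(430,210,490,265),side=(365,312,420,372)).items():
    col=C[n]['color'][b:d,a:c]; g=cv2.GaussianBlur(col,(3,3),0).astype(int); 
    m=(hsv[n][b:d,a:c,1]<25).astype(np.uint8)
    ee=max(comps(m),key=lambda q:q[0][4]); print(n,'tub',ee[0],ee[1]+[a,b])
# rack
f=[(275,258.3),(220,318.3)]
P=[onz(T,*p,.008) for p in f]; dd=P[0]-P[1]; print('foot',r3(P),np.linalg.norm(dd),np.degrees(np.arctan2(dd[1],dd[0])))
for a,b in (((201.3,191.3),(135,262)),((210,198.3),(144,268.5))):
    p,q=onz(T,*a,.19),onz(T,*b,.19); dd=p-q; print('bar',r3([p,q]),np.linalg.norm(dd),np.degrees(np.arctan2(dd[1],dd[0])))
pc=tri(T,(191.6,214.6),S,(287.5,164)); print('peg mid',pc)
col=C['side']['color'][150:178,275:300]; 
rr=col[:,:,0].astype(int)-col[:,:,1]; ys,xs=np.nonzero(rr>25); print('side red',xs.min()+275,xs.max()+275,ys.min()+150,ys.max()+150,(xs*rr[ys,xs]).sum()/rr[ys,xs].sum()+275,(ys*rr[ys,xs]).sum()/rr[ys,xs].sum()+150)
col=C['top']['color'][205:225,182:202];rr=col[:,:,0].astype(int)-col[:,:,1]; ys,xs=np.nonzero(rr>25); print('top red',xs.min()+182,xs.max()+182,ys.min()+205,ys.max()+205,(xs*rr[ys,xs]).sum()/rr[ys,xs].sum()+182,(ys*rr[ys,xs]).sum()/rr[ys,xs].sum()+205)
col=np.hstack([cv2.resize(C['top']['color'][205:270,430:490],(420,455),interpolation=2),cv2.resize(C['side']['color'][310:375,360:420],(420,455),interpolation=2)])
cv2.imwrite('pics/tub.png',cv2.resize(col,(800,433))[:,:,::-1])
E
```

```text
hole 363.0 281.5 3.6401548385620117
eye [ 0.4986 -0.0647] [ 0.4818 -0.079 ] [ 0.513  -0.0501] [ 0.4974 -0.0645]
handle dir 37.928326 through [ 0.444 -0.107] far 0.10904184326227462 dir eye-handle 38.49096384472063
top tub [  7   5  44  44 258] [456.48449612 239.27131783]
side tub [   5    3   46   56 1686] [391.03262159 341.69276394]
foot [[0.5555 0.1495 0.008 ]
 [0.4102 0.2794 0.008 ]] 0.19492994444495954 -41.81601885780157
bar [[0.6786 0.2842 0.19  ]
 [0.53   0.4152 0.19  ]] 0.19804135001822448 -41.39599092842902
bar [[0.6636 0.2654 0.19  ]
 [0.5167 0.3958 0.19  ]] 0.1964457348741789 -41.595109460704954
peg mid (array([0.62762195, 0.2991341 , 0.2001902 ]), np.float64(0.0011123618130865398))
side red 285 288 160 163 286.1995661605206 161.53362255965294
top red 188 196 211 219 191.89110143123833 214.96857498444305
```

View pics/tub.png

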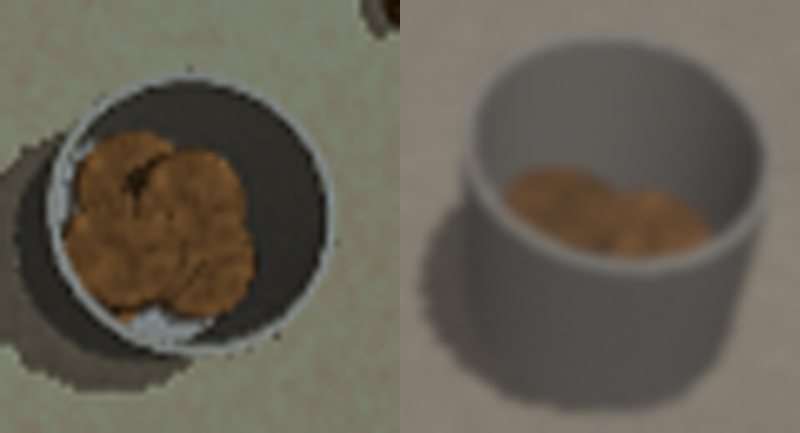

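The rim spans about (437–480, 216.5–258) in the top view, with its centre near (457.9,236.8). In the side view the rim centre is near (391.9,332.5). The peg position triangulated from the two views agrees with the bar geometry to within 1 mm.

```bash
cat >> h.py <<'E'
from scipy.spatial.transform import Rotation as Ro
def tool(phi,tilt=0):
    # tool y at yaw phi (deg), z down; tilt (deg): tips the tool's z towards its x (away down)
    p=np.radians(phi); y=np.array([np.cos(p),np.sin(p),0]); z=np.array([0,0,-1.]); x=np.cross(y,z)
    t=np.radians(tilt); z2=np.cos(t)*z+np.sin(t)*x; x2=np.cross(y,z2); return Ro.from_matrix(np.stack([x2,y,z2],1))
def plan(*wps):
    o=robot.get_obs(); R0=Ro.from_quat(o['tool_rot']); p0=o['position']
    for p,R in wps:
        print('d',np.round(R0.inv().apply(np.array(p)-p0)*100,2).tolist(),'turn',np.round((R0.inv()*R).as_rotvec(),3).tolist())
E
python3 - <<'E'
from h import *
T=robot.camera('top');S=robot.camera('side')
print('tub',tri(T,(457.9,236.75),S,(391.9,332.5)),onz(T,457.9,236.75,.08),onz(S,391.9,332.5,.08), 'cups',onz(T,392,178,.138))
R=tool(-51.8)
plan(([.25,.5,.35],tool(40)),([.5,0,.33],R),([.4305,-.319,.08],R),([.4305,-.319,.016],R))
E
```

```text
tub (array([ 0.60111466, -0.27876743,  0.07309468]), np.float64(0.0017351204151839284)) [ 0.59933862 -0.27643898  0.08      ] [ 0.59806542 -0.28358317  0.08      ] cups [ 0.72117528 -0.12077909  0.138     ]
d [-8.07, -7.18, -12.76] turn [-0.0, 0.0, 0.554]
d [-47.49, -46.82, -10.75] turn [-0.0, 0.0, 2.156]
d [-50.89, -79.28, 14.26] turn [-0.0, 0.0, 2.156]
d [-50.89, -79.28, 20.66] turn [-0.0, 0.0, 2.156]
```

>>> play_rows(gripper=[-1,-1,-1,-1,-1,-1,-1,-1,-1,-1,-1,-1], delta_pos=[[-4,-3.5,-6.5],[-8,-7,-12.7],[-12,-11,-12.5],[-16,-15,-12.5],[-20,-19.5,-12.5],[-24.5,-24,-12.5],[-29,-28.5,-12],[-33.5,-33,-12],[-38,-37.5,-11.5],[-42.5,-42,-11],[-47.5,-46.8,-10.8],[-47.5,-46.8,-10.8]], turn=[[0,0,0.18],[0,0,0.36],[0,0,0.54],[0,0,0.72],[0,0,0.9],[0,0,1.08],[0,0,1.26],[0,0,1.44],[0,0,1.62],[0,0,1.8],[0,0,1.98],[0,0,2.156]])

```text
time: 1.9
position: [0.5016, -0.003, 0.3305]
tool_rot: [0.946, 0.323, 0.0, 0.0]
ft_force: [-1.0, 0.3, 0.6]
grip_width: 0.0871
grip_force: 0.0
```

```bash
python3 - <<'E'
from h import *
R=tool(-51.8);print(robot.get_obs()['position'])
plan(([.4296,-.320,.08],R),([.4296,-.320,.016],R))
E
```

```text
[ 0.50155928 -0.00296498  0.33047355]
d [-25.08, 20.67, 25.06] turn [0.001, -0.0, -0.009]
d [-25.08, 20.66, 31.46] turn [0.001, -0.0, -0.009]
```

>>> play_rows(gripper=[-1,-1,-1,-1,-1,-1,-1,-0.4,-0.4,-0.4,-0.4], delta_pos=[[-4,3.3,2.5],[-8,6.6,6],[-12,10,10],[-16,13.2,14],[-20,16.5,18],[-23,19,21.5],[-25.1,20.7,24],[-25.1,20.7,26],[-25.1,20.7,28.5],[-25.1,20.7,30.5],[-25.1,20.7,31.3]], turn=[[0,0,0],[0,0,0],[0,0,0],[0,0,0],[0,0,0],[0,0,0],[0,0,0],[0,0,0],[0,0,0],[0,0,0],[0,0,0]])

```text
time: 3.28
position: [0.4307, -0.3175, 0.0166]
tool_rot: [0.945, 0.327, -0.0, -0.001]
ft_force: [0.2, 0.8, -0.8]
grip_width: 0.0622
grip_force: 0.0
```

>>> play_rows(gripper=[1,1,1,1,1,1,1], delta_pos=[[0,0,0],[0,0,0],[0,0,0],[0,0,0],[0,0,0],[0,0,0],[0,0,0]], turn=[[0,0,0],[0,0,0],[0,0,0],[0,0,0],[0,0,0],[0,0,0],[0,0,0]], squeeze=25)

```text
time: 4.15
position: [0.4314, -0.3182, 0.018]
tool_rot: [0.945, 0.327, 0.0, 0.001]
ft_force: [0.1, 0.7, 5.3]
grip_width: 0.0236
grip_force: 25.0
```

```bash
python3 - <<'E'
from h import *
R=tool(-51.8)
plan(([.4314,-.318,.14],R),([.600,-.279,.14],R),([.600,-.279,.118],R))
E
```

```text
d [0.01, 0.0, -12.2] turn [0.001, -0.0, 0.0]
d [15.67, 7.36, -12.19] turn [0.001, -0.0, 0.0]
d [15.67, 7.36, -9.99] turn [0.001, -0.0, 0.0]
```

>>> play_rows(gripper=[1,1,1,1,1,1,1,1,1,1,1], delta_pos=[[0,0,-2],[0,0,-5],[0,0,-8.5],[0,0,-12.2],[3,1.4,-12.2],[7,3.3,-12.2],[11,5.2,-12.2],[14,6.6,-12.2],[15.7,7.4,-12.2],[15.7,7.4,-11],[15.7,7.4,-10]], turn=[[0,0,0],[0,0,0],[0,0,0],[0,0,0],[0,0,0],[0,0,0],[0,0,0],[0,0,0],[0,0,0],[0,0,0],[0,0,0]])

```text
time: 5.52
position: [0.5982, -0.2781, 0.1156]
tool_rot: [0.945, 0.327, -0.001, -0.001]
ft_force: [-0.3, -0.6, -1.8]
grip_width: 0.0235
grip_force: 25.0
```

```bash
python3 - <<'E'
from h import *
T=snap('top','a.png');S=snap('side','b.png');print(robot.get_obs()['position'])
A=cv2.resize(T['color'][195:275,420:500],(400,400),interpolation=2);B=cv2.resize(S['color'][285:385,350:450],(400,400),interpolation=2)
cv2.imwrite('pics/lid1.png',np.hstack([A,B])[:,:,::-1])
E
```

```text
[ 0.59750652 -0.27800141  0.11501011]
```

View pics/lid1.png

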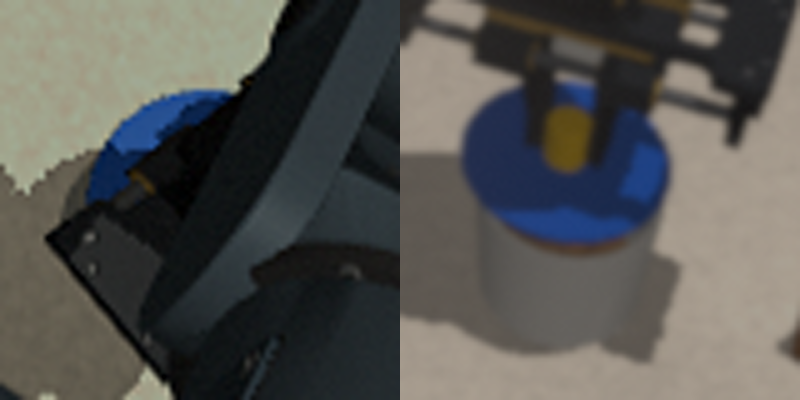

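The top view is mostly blocked by the arm. In the side view, the lid is held level above the tub with its disc centre at about (390.9,325.3) and the knob between the fingers.

```bash
python3 - <<'E'
from h import *
S=robot.camera('side');T=robot.camera('top')
H,Sa,V=[cv2.cvtColor(S['color'],cv2.COLOR_RGB2HSV)[:,:,i].astype(int) for i in range(3)]
for zt in(.080,):
  P=onz(S,391.9,332.5,.08)
o=robot.get_obs(); zl=o['position'][2]-.0175+.010
L=onz(S,390.9,325.3,zl); print('tub',P,'lid',L,'diff',P-L,o['position'])
b=((abs(H-115)<15)&(Sa>120)); b[:285]=0;b[385:]=0;b[:,:350]=0;b[:,450:]=0
c=np.concatenate(cv2.findContours(b.astype(np.uint8),0,1)[0]);h=cv2.convexHull(c);print(cv2.fitEllipse(h))
# top: circle fit on visible disc edge
H,Sa,V=[cv2.cvtColor(T['color'],cv2.COLOR_RGB2HSV)[:,:,i].astype(int) for i in range(3)]
b=((abs(H-115)<15)&(Sa>120)); b[:205]=0;b[245:]=0;b[:,:430]=0;b[:,480:]=0
ys,xs=np.nonzero(b); p=np.array([onz(T,x,y,zl)[:2] for x,y in zip(xs,ys)])
h=cv2.convexHull(p.astype(np.float32)).reshape(-1,2)
from scipy.optimize import least_squares
# upper-left outer arc
h=h[(h[:,0]>.605)|(h[:,1]>-.245)]
r=least_squares(lambda q:np.hypot(*(h-q).T)-.055,[.6,-.28],loss='soft_l1',f_scale=.001);print('top lid',r.x,np.round(r.fun*1000,1),'tub top',onz(T,457.9,236.75,.08))
R=tool(-51.8);plan((o['position']+[0,0,-.02],R))
E
```

```text
tub [ 0.59806542 -0.28358317  0.08      ] lid [ 0.59065583 -0.28634465  0.10928017] diff [ 0.0074096   0.00276148 -0.02928017] [ 0.59890562 -0.27885181  0.11678017]
((391.3558044433594, 325.296875), (38.890296936035156, 49.75210952758789), 101.27957916259766)
top lid [ 0.60122772 -0.28321999] [ 6.8 -4.8 -2.8 -0.9 -0.5  0.2  1.   2.4 22.3  1.8] tub top [ 0.59933862 -0.27643898  0.08      ]
d [0.0, 0.0, 2.0] turn [-0.002, 0.001, -0.001]
```

>>> play_rows(gripper=[1,1,1,1,1,1], delta_pos=[[0.2,0,0],[0.45,0,0],[0.45,0,0.6],[0.45,0,1.2],[0.45,0,1.6],[0.45,0,1.6]], turn=[[0,0,0],[0,0,0],[0,0,0],[0,0,0],[0,0,0],[0,0,0]])

```text
time: 6.48
position: [0.6033, -0.2757, 0.1008]
tool_rot: [0.945, 0.327, -0.0, -0.001]
ft_force: [0.8, -0.3, -0.5]
grip_width: 0.0233
grip_force: 25.0
```

>>> play_rows(gripper=[1,1,1,1], delta_pos=[[0,0,0.2],[0,0,0.4],[0,0,0.6],[0,0,0.6]], turn=[[0,0,0],[0,0,0],[0,0,0],[0,0,0]])

```text
time: 6.98
position: [0.6036, -0.2759, 0.0953]
tool_rot: [0.945, 0.327, -0.0, -0.0]
ft_force: [0.4, 0.5, -1.1]
grip_width: 0.023
grip_force: 25.0
```

>>> play_rows(gripper=[1,1,1,1], delta_pos=[[0,0,0.15],[0,0,0.3],[0,0,0.4],[0,0,0.4]], turn=[[0,0,0],[0,0,0],[0,0,0],[0,0,0]])

```text
time: 7.48
position: [0.6037, -0.276, 0.0923]
tool_rot: [0.945, 0.327, 0.0, 0.0]
ft_force: [-1.4, 0.8, 4.3]
grip_width: 0.023
grip_force: 25.0
```

```bash
python3 - <<'E'
from h import *
S=robot.camera('side');print(robot.get_obs()['position'])
cv2.imwrite('pics/lid2.png',cv2.resize(S['color'][285:385,340:440],(600,600),interpolation=2)[:,:,::-1])
E
```

```text
[ 0.60372118 -0.27596057  0.09232247]
```

View pics/lid2.png

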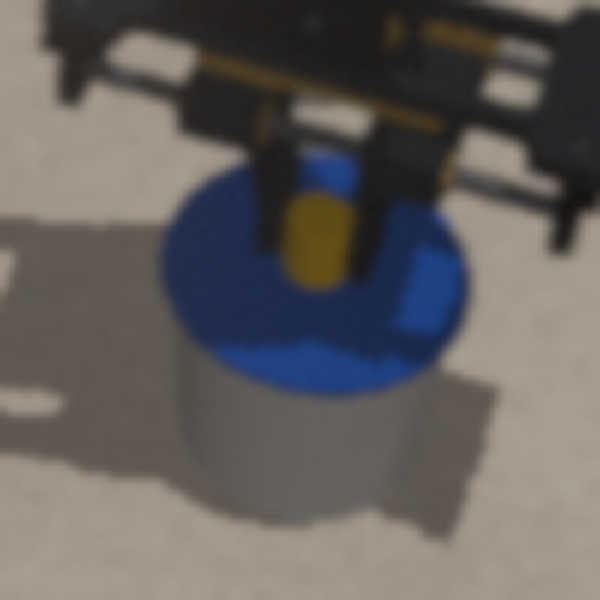

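The lid looks seated and level on the tub, with contact at about 4 N. Next I release it and rise.

>>> play_rows(gripper=[0.2,-0.1,-0.4,-0.4,-0.4,-0.4,-0.4,-0.4,-0.4], delta_pos=[[0,0,0],[0,0,0],[0,0,0],[0,0,0],[0,0,-1],[0,0,-3],[0,0,-6],[0,0,-10],[0,0,-13]], turn=[[0,0,0],[0,0,0],[0,0,0],[0,0,0],[0,0,0],[0,0,0],[0,0,0],[0,0,0],[0,0,0]])

```text
time: 8.65
position: [0.6042, -0.2763, 0.2243]
tool_rot: [0.945, 0.327, 0.001, 0.001]
ft_force: [-0.0, 1.5, 0.2]
grip_width: 0.061
grip_force: 0.0
```

```bash
python3 - <<'E'
from m import *
S,T=C['side'],C['top'];print(robot.get_obs()['position'],robot.get_obs()['grip_width'])
H,Sa,V=[hsv['side'][:,:,i].astype(int) for i in range(3)]
b=((abs(H-115)<15)&(Sa>120))&reg('side',350,280,440,390)
c=np.concatenate(cv2.findContours(b.astype(np.uint8),0,1)[0]);e=cv2.fitEllipse(cv2.convexHull(c));L=onz(S,*e[0],.084);print('lid side ellipse',e,L)
# server eye in side view
V=hsv['side'][:,:,2].astype(int); m=(V<60)&reg('side',270,295,325,350)
e=max(comps(m),key=lambda a:a[0][4])[2].astype(np.uint8)
cs,h=cv2.findContours(e,cv2.RETR_CCOMP,cv2.CHAIN_APPROX_NONE)
for c,hh in zip(cs,h[0]):
    if hh[3]>=0: c=c.reshape(-1,2);p=(c.max(0)+c.min(0))/2; print('hole side',p,onz(S,*p,.008))
ys,xs=np.nonzero(e); pts=np.array([onz(S,x,y,.010)[:2] for x,y in zip(xs,ys)])
far=pts[np.argsort(pts[:,0])]; ey=pts[pts[:,0]>.0]; 
d=pts-pts.mean(0);l=cv2.fitLine(pts.astype(np.float32),cv2.DIST_L2,0,.01,.01).ravel();print(l,np.degrees(np.arctan2(l[1],l[0])),np.ptp(d@l[:2]))
s=d@l[:2]; print('ends',l[:2]*s.max()+pts.mean(0),l[:2]*s.min()+pts.mean(0))
E
```

```text
[ 0.60611611 -0.27747888  0.22682978] 0.060808792907076546
lid side ellipse ((392.14337158203125, 330.6371154785156), (38.517269134521484, 48.74147033691406), 101.51072692871094) [ 0.5991717  -0.28231665  0.084     ]
[ 0.7977071   0.60304517  0.44885385 -0.1093429 ] 37.088303 0.10543715910060793
ends [ 0.49502836 -0.07443622] [ 0.41092039 -0.13801959]
```

```bash
python3 - <<'E'
from h import *
R=tool(-52.2);print(robot.get_obs()['position'])
plan(([.442,-.111,.2],R),([.442,-.111,.04],R),([.442,-.111,.004],R))
E
```

```text
[ 0.60611611 -0.27747888  0.22682978]
d [-2.61, -23.26, 2.45] turn [0.01, -0.003, 0.007]
d [-2.66, -23.41, 18.45] turn [0.01, -0.003, 0.007]
d [-2.67, -23.44, 22.05] turn [0.01, -0.003, 0.007]
```

>>> play_rows(gripper=[-0.4,-0.4,-0.4,-0.4,-0.4,-0.4,-0.4,-0.4,-0.4,-0.4], delta_pos=[[-0.5,-4.5,0.5],[-1,-9,1],[-1.6,-13.5,1.5],[-2.1,-18,3],[-2.6,-23.3,6],[-2.6,-23.3,11],[-2.6,-23.3,16],[-2.6,-23.3,18],[-2.6,-23.3,18],[-2.6,-23.3,18]], turn=[[0,0,0],[0,0,0.007],[0,0,0.007],[0,0,0.007],[0,0,0.007],[0,0,0.007],[0,0,0.007],[0,0,0.007],[0,0,0.007],[0,0,0.007]])

```text
time: 10.0
position: [0.4394, -0.1091, 0.0419]
tool_rot: [0.946, 0.324, 0.0, 0.0]
ft_force: [-0.9, -0.8, -0.4]
grip_width: 0.061
grip_force: 0.0
```

```bash
python3 - <<'E'
from h import *
R=tool(-52.2);print(robot.get_obs()['position'])
S=robot.camera('side');T=robot.camera('top')
plan(([.442,-.111,.004],R))
print(robot.get_obs()['position'],robot.get_obs()['ft_force'])
cv2.imwrite('pics/sv.png',np.hstack([cv2.resize(T['color'][260:360,340:440],(400,400),interpolation=2),cv2.resize(S['color'][285:385,240:340],(400,400),interpolation=2)])[:,:,::-1])
E
```

```text
[ 0.43941635 -0.10907985  0.04194752]
d [0.07, 0.26, 3.85] turn [0.002, -0.001, 0.0]
[ 0.43981193 -0.10930602  0.04251177] [0.09807716 0.33768326 0.29466401]
```

View pics/sv.png

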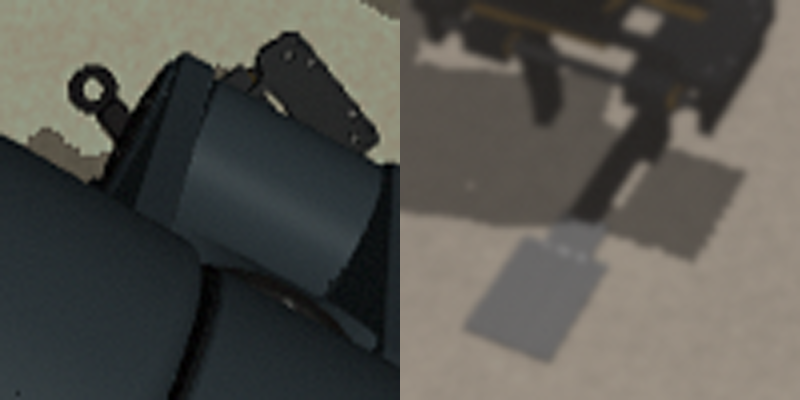

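The fingers straddle the handle at about the planned grip point. Next I descend and close.

>>> play_rows(gripper=[-0.4,-0.4,-0.4,-0.4,-0.4,0.3,1,1,1,1,1], delta_pos=[[0.1,0.25,1],[0.1,0.25,2.5],[0.1,0.25,3.5],[0.1,0.25,3.8],[0.1,0.25,3.8],[0.1,0.25,3.8],[0.1,0.25,3.8],[0.1,0.25,3.8],[0.1,0.25,3.8],[0.1,0.25,3.8],[0.1,0.25,3.8]], turn=[[0,0,0],[0,0,0],[0,0,0],[0,0,0],[0,0,0],[0,0,0],[0,0,0],[0,0,0],[0,0,0],[0,0,0],[0,0,0]], squeeze=45)

```text
time: 11.48
position: [0.4416, -0.1104, 0.0036]
tool_rot: [0.946, 0.324, 0.0, 0.0]
ft_force: [0.3, 0.5, -0.2]
grip_width: 0.0173
grip_force: 45.0
```

```bash
cat >> h.py <<'E'
YAW=48.4; a=np.radians(YAW); c4,s4=np.cos(np.radians(40)),np.sin(np.radians(40))
XS=np.array([c4*np.cos(a),c4*np.sin(a),s4]); ZP=np.array([-s4*np.cos(a),-s4*np.sin(a),c4]); YS=np.cross(ZP,XS)
ROOT=np.array([.6347,.3071,.190])
def hang(h): return ROOT-.072*XS+(.0036+h)*ZP
E
python3 - <<'E'
from h import *
R=tool(YAW-90,40);p=robot.get_obs()['position'];print(hang(.07),hang(0))
plan((p+[0,0,.25],tool(-52.2)),(p+[0,.1,.30],tool(-49,15)),(hang(.09),R),(hang(.06),R))
E
```

```text
[0.56667122 0.23047734 0.20010016] [0.59654467 0.26412462 0.14647705]
d [0.0, 0.01, -25.0] turn [0.0, -0.0, 0.0]
d [6.13, -7.89, -30.0] turn [0.008, 0.262, -0.055]
d [29.52, -19.02, -21.19] turn [0.065, 0.696, -0.177]
d [31.41, -19.38, -18.89] turn [0.065, 0.696, -0.177]
```

>>> play_rows(gripper=[1,1,1,1,1,1,1,1,1,1,1,1], delta_pos=[[0,0,-1.5],[0,0,-4.5],[0,0,-9],[0,0,-14],[0,0,-19],[0,0,-24],[3,-3.5,-27],[6,-7.5,-28],[11,-11,-27],[16,-13,-25],[21,-15.5,-23.5],[25,-17.5,-22]], turn=[[0,0,0],[0,0,0],[0,0,0],[0,0,0],[0,0,0],[0,0,0],[0.01,0.1,-0.03],[0.02,0.22,-0.06],[0.03,0.34,-0.09],[0.045,0.46,-0.12],[0.055,0.58,-0.15],[0.065,0.696,-0.177]])

```text
time: 12.98
position: [0.5305, 0.1811, 0.2253]
tool_rot: [0.857, 0.386, 0.311, -0.14]
ft_force: [0.5, 1.3, -0.1]
grip_width: 0.0171
grip_force: 45.0
```

```bash
python3 - <<'E'
from h import *
R=tool(YAW-90,40);o=robot.get_obs();print(o['position'],o['grip_width'],o['q'])
plan((hang(.08),R),(hang(.06),R))
E
```

```text
[0.53047727 0.18110455 0.22532893] 0.01713132533898869 [-0.19407968  0.35662012  2.0411969   1.10118439  0.66935086 -0.34382575]
d [3.06, -0.56, 4.85] turn [-0.001, 0.002, 0.001]
d [3.06, -0.56, 6.85] turn [-0.001, 0.002, 0.001]
```

>>> play_rows(gripper=[1,1,1,1,1,1], delta_pos=[[1.5,-0.3,1],[3.1,-0.6,3],[3.1,-0.6,5],[3.1,-0.6,6.5],[3.1,-0.6,6.8],[3.1,-0.6,6.8]], turn=[[0,0,0],[0,0,0],[0,0,0],[0,0,0],[0,0,0],[0,0,0]])

```text
time: 13.72
position: [0.5705, 0.2334, 0.1921]
tool_rot: [0.858, 0.385, 0.309, -0.14]
ft_force: [-0.2, 0.5, -1.1]
grip_width: 0.0173
grip_force: 45.0
```

```bash
python3 - <<'E'
from h import *
T=robot.camera('top');S=robot.camera('side')
R=tool(YAW-90,40);o=robot.get_obs();print(o['position'],o['grip_width'])
plan((hang(.06),R))
for h in (.06,.04):
  for n,c in(('top',T),('side',S)): print(n,'eye pred',proj(c,o['position']+.072*XS-.0036*ZP),'pegtip',proj(c,ROOT+.035*ZP),'root',proj(c,ROOT))
A=T['color'][175:245,160:230];B=S['color'][120:190,255:325]
cv2.imwrite('pics/eye.png',np.hstack([cv2.resize(A,(400,400),interpolation=2),cv2.resize(B,(400,400),interpolation=2)])[:,:,::-1])
E
```

```text
[0.57071036 0.2331455  0.19244082] 0.017185557931859573
d [0.13, -0.13, 0.11] turn [-0.001, 0.006, -0.002]
top eye pred (np.float64(197.45532138539284), np.float64(220.3078396763358)) pegtip (np.float64(193.42700807822433), np.float64(216.63617613531622)) root (np.float64(189.50642762423732), np.float64(211.91655362712748))
side eye pred (np.float64(283.88440379825556), np.float64(157.59734869791492)) pegtip (np.float64(285.75698114751026), np.float64(160.76189834653763)) root (np.float64(288.5812316658157), np.float64(165.4364277573348))
top eye pred (np.float64(197.45532138539284), np.float64(220.3078396763358)) pegtip (np.float64(193.42700807822433), np.float64(216.63617613531622)) root (np.float64(189.50642762423732), np.float64(211.91655362712748))
side eye pred (np.float64(283.88440379825556), np.float64(157.59734869791492)) pegtip (np.float64(285.75698114751026), np.float64(160.76189834653763)) root (np.float64(288.5812316658157), np.float64(165.4364277573348))
```

View pics/eye.png

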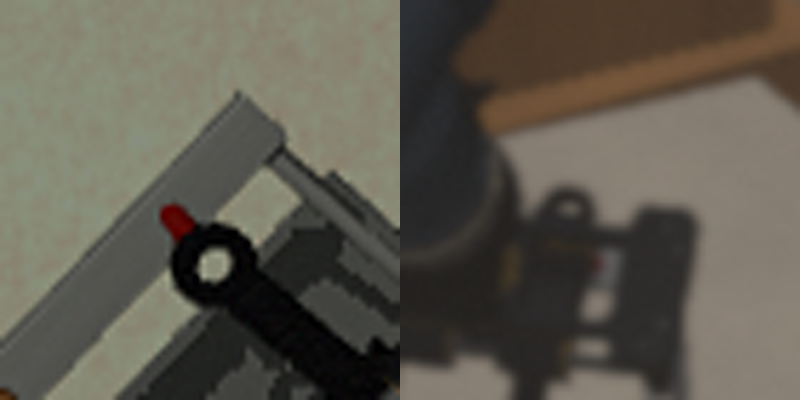

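The top view has the eye hole at about (197,221) and the peg root at (189.6,211.8), both within 1 px of prediction. In the side view the ring is centred near (284,157), also as predicted.

```bash
cat > eye.py <<'E'
from h import *
T=robot.camera('top'); o=robot.get_obs(); R=Ro.from_quat(o['tool_rot']); p=o['position']
V=cv2.cvtColor(T['color'],cv2.COLOR_RGB2GRAY)
e=p+R.apply([.072,0,.0036-.004]); u,v=proj(T,e)
x0,y0=int(u)-12,int(v)-12; c=V[y0:y0+25,x0:x0+25]; c=cv2.resize(c,None,fx=8,fy=8,interpolation=cv2.INTER_LINEAR)
m=(c<45).astype(np.uint8); cs,h=cv2.findContours(m,cv2.RETR_CCOMP,cv2.CHAIN_APPROX_NONE)
for q,hh in zip(cs,h[0]):
    if hh[3]>=0 and cv2.contourArea(q)>150:
        M=cv2.moments(q); hx=(M['m10']/M['m00']+.5)/8-.5+x0; hy=(M['m01']/M['m00']+.5)/8-.5+y0
        w=onz(T,hx,hy,e[2]); print('hole',hx,hy,'pred',u,v,'area px',M['m00']/64,'offset in slope XS,YS mm (ray-plane):')
        oo,d=ray(T,hx,hy); X=oo+d*((e-oo)@ZP)/(d@ZP)
        print('  eye vs pred',np.round(1000*np.array([(X-e)@XS,(X-e)@YS]),1),' eye vs peg axis',np.round(1000*np.array([(X-ROOT)@XS,(X-ROOT)@YS,(X-ROOT)@ZP]),1))
rr=T['color'].astype(int); rr=np.clip(rr[:,:,0]-rr[:,:,1]-15,0,None); rr[:200]=0;rr[230:]=0;rr[:,:175]=0;rr[:,205:]=0
ys,xs=np.nonzero(rr); print('red',len(xs),(xs*rr[ys,xs]).sum()/rr.sum(),(ys*rr[ys,xs]).sum()/rr.sum())
print('pred peg axis px',[np.round(proj(T,ROOT+k*ZP),1).tolist() for k in(0,.01,.0175,.035)],p,o['ft_force'])
plan((hang(.04),tool(YAW-90,40)))
E
python3 eye.py
```

```text
hole 197.13323092095283 220.75163101198603 pred 197.93438019214773 220.73018925961122 area px 34.328125 offset in slope XS,YS mm (ray-plane):
  eye vs pred [1.2 1. ]  eye vs peg axis [-0.1 -0.4 64.7]
red 29 190.38263229308006 213.18521031207598
pred peg axis px [[189.5, 211.9], [190.6, 213.2], [191.4, 214.2], [193.4, 216.6]] [0.57080754 0.23313252 0.19252174] [-0.19564747 -0.11032082 -1.55362278]
d [0.14, -0.13, 2.11] turn [-0.0, 0.006, -0.002]
```

>>> play_rows(gripper=[1,1,1,1,1], delta_pos=[[0,0,0.8],[0,0,1.6],[0,0,2.2],[0,0,2.2],[0,0,2.2]], turn=[[0,0,0],[0,0,0],[0,0,0],[0,0,0],[0,0,0]])

```text
time: 14.5
position: [0.58, 0.2441, 0.175]
tool_rot: [0.858, 0.385, 0.309, -0.14]
ft_force: [0.2, -1.2, -0.9]
grip_width: 0.0171
grip_force: 45.0
```

```bash
python3 eye.py
```

```text
hole 195.07024201414288 218.3651853206535 pred 195.2297650158513 217.6972024030447 area px 21.359375 offset in slope XS,YS mm (ray-plane):
  eye vs pred [-0.7  1.2]  eye vs peg axis [-2.3  0.1 42.2]
red 32 192.0660633484163 215.10678733031673
pred peg axis px [[189.5, 211.9], [190.6, 213.2], [191.4, 214.2], [193.4, 216.6]] [0.58004059 0.2439807  0.17508282] [-0.4862339   0.1063584  -1.49875841]
d [0.15, -0.1, -0.14] turn [-0.001, 0.006, -0.002]
```

>>> play_rows(gripper=[1,1,1,1], delta_pos=[[0.03,0,0.2],[0.03,0,0.4],[0.03,0,0.6],[0.03,0,0.6]], turn=[[0,0,0],[0,0,0],[0,0,0],[0,0,0]])

```text
time: 15.05
position: [0.5828, 0.2471, 0.1705]
tool_rot: [0.858, 0.385, 0.309, -0.14]
ft_force: [0.4, -0.3, -0.7]
grip_width: 0.0172
grip_force: 45.0
```

```bash
python3 eye.py
```

```text
hole 192.0081650831354 218.4901524148852 pred 194.41267182076004 216.77338948710772 area px 3.2890625 offset in slope XS,YS mm (ray-plane):
  eye vs pred [1.2 5.7]  eye vs peg axis [-0.1  4.6 36.1]
hole 195.70540189760115 216.06173916935194 pred 194.41267182076004 216.77338948710772 area px 7.2734375 offset in slope XS,YS mm (ray-plane):
  eye vs pred [-1.  -2.8]  eye vs peg axis [-2.2 -3.9 36.1]
red 33 193.28533333333334 216.66866666666667
pred peg axis px [[189.5, 211.9], [190.6, 213.2], [191.4, 214.2], [193.4, 216.6]] [0.58275482 0.24707971 0.17056778] [-0.7970337  -0.3874747  -1.19918603]
d [0.12, -0.1, -0.75] turn [-0.001, 0.006, -0.002]
```

>>> play_rows(gripper=[1,1,1,1,1], delta_pos=[[0,-0.04,0.2],[0,-0.04,0.5],[0,-0.04,0.8],[0,-0.04,1.0],[0,-0.04,1.0]], turn=[[0,0,0],[0,0,0],[0,0,0],[0,0,0],[0,0,0]])

```text
time: 15.72
position: [0.5867, 0.2522, 0.1627]
tool_rot: [0.858, 0.385, 0.309, -0.14]
ft_force: [-0.0, -0.1, -0.6]
grip_width: 0.0175
grip_force: 45.0
```

```bash
python3 eye.py|tail -3
```

```text
red 37 193.08526011560693 216.4508670520231
pred peg axis px [[189.5, 211.9], [190.6, 213.2], [191.4, 214.2], [193.4, 216.6]] [0.58665153 0.25214618 0.1628447 ] [ 0.56492228 -0.4130153  -1.18046254]
d [0.13, -0.06, -1.75] turn [-0.001, 0.006, -0.002]
```

>>> play_rows(gripper=[1,1,1,1,1,1], delta_pos=[[0,0,0.3],[0,0,0.6],[0,0,0.9],[0,0,1.2],[0,0,1.4],[0,0,1.4]], turn=[[0,0,0],[0,0,0],[0,0,0],[0,0,0],[0,0,0],[0,0,0]])

```text
time: 16.52
position: [0.5926, 0.2588, 0.152]
tool_rot: [0.858, 0.385, 0.309, -0.14]
ft_force: [-0.2, -0.3, -1.0]
grip_width: 0.017
grip_force: 45.0
```

>>> play_rows(gripper=[1,1,1,1], delta_pos=[[0,0,0.15],[0,0,0.3],[0,0,0.4],[0,0,0.4]], turn=[[0,0,0],[0,0,0],[0,0,0],[0,0,0]])

```text
time: 17.02
position: [0.5943, 0.2607, 0.1491]
tool_rot: [0.858, 0.385, 0.309, -0.14]
ft_force: [-0.4, -0.6, -0.6]
grip_width: 0.0173
grip_force: 45.0
```

```bash
python3 eye.py|tail -3
```

```text
red 52 192.19774590163934 215.36236338797815
pred peg axis px [[189.5, 211.9], [190.6, 213.2], [191.4, 214.2], [193.4, 216.6]] [0.59431857 0.26067867 0.14908206] [-0.09607171  0.05454872 -1.0141074 ]
d [0.12, -0.07, -3.54] turn [-0.001, 0.006, -0.002]
```

h is about 4.6 mm now. I continue slowly until it makes contact.

>>> play_rows(gripper=[1,1,1], delta_pos=[[0,0,0.15],[0,0,0.3],[0,0,0.3]], turn=[[0,0,0],[0,0,0],[0,0,0]])

```text
time: 17.45
position: [0.5956, 0.2622, 0.1467]
tool_rot: [0.858, 0.385, 0.309, -0.14]
ft_force: [0.3, -0.7, -1.0]
grip_width: 0.0175
grip_force: 45.0
```

>>> play_rows(gripper=[1,1,1], delta_pos=[[0,0,0.1],[0,0,0.2],[0,0,0.2]], turn=[[0,0,0],[0,0,0],[0,0,0]])

```text
time: 17.82
position: [0.5959, 0.2626, 0.1461]
tool_rot: [0.858, 0.385, 0.309, -0.14]
ft_force: [-4.5, -5.7, 7.5]
grip_width: 0.0174
grip_force: 45.0
```

>>> play_rows(gripper=[1,1,0.5,0.3,0.2,0.2,0.2,0.2,0.2], delta_pos=[[0,0,-0.15],[0,0,-0.15],[0,0,-0.15],[0,0,-0.15],[0,0,-0.15],[0,0,-0.15],[0,0,-0.6],[0,0,-1.5],[0,0,-3]], turn=[[0,0,0],[0,0,0],[0,0,0],[0,0,0],[0,0,0],[0,0,0],[0,0,0],[0,0,0],[0,0,0]])

```text
time: 18.95
position: [0.5832, 0.2484, 0.1688]
tool_rot: [0.858, 0.385, 0.309, -0.14]
ft_force: [0.1, 0.2, 0.4]
grip_width: 0.035
grip_force: 0.0
```

>>> play_rows(gripper=[0.2,0.2,0.2,0.2,0.2,0.2,0.2], delta_pos=[[0,0,-3],[-1,0,-7],[-4,0,-12],[-8,0,-16],[-12,0,-18],[-12,0,-18],[-12,0,-18]], turn=[[0,0,0],[0,0,0],[0,0,0],[0,0,0],[0,0,0],[0,0,0],[0,0,0]])

```text
time: 19.82
position: [0.4465, 0.0934, 0.231]
tool_rot: [0.858, 0.385, 0.31, -0.139]
ft_force: [0.9, 0.0, -0.7]
grip_width: 0.0346
grip_force: 0.0
```

```bash
python3 - <<'E'
from h import *
T=robot.camera('top');S=robot.camera('side');print(robot.get_obs()['position'],robot.get_obs()['time'])
A=T['color'][185:325,125:265];B=S['color'][140:260,210:330];D=S['color'][280:400,330:450];E=T['color'][190:290,410:510]
r=lambda a:cv2.resize(a,(300,300),interpolation=2)
cv2.imwrite('pics/fin.png',np.vstack([np.hstack([r(A),r(B)]),np.hstack([r(E),r(D)])])[:,:,::-1])
E
```

```text
[0.44656237 0.09431461 0.23078732] 19.925
```

View pics/fin.png

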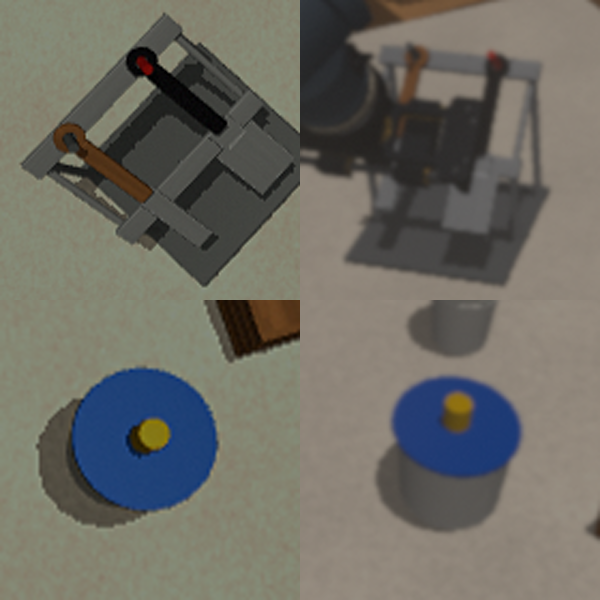

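The picture shows the server round the red peg, flat on both bars and parallel to the knife. The lid sits level on the tub, and the arm is clear of everything.

```bash
python3 -c "
from rig import robot
print(robot.hand_in())"
```

```text
the job is handed in; nothing more can be done
None
```

I handed the job in at about 20 s with the server on the red peg, resting on both bars with its blade down the slope, and the lid seated and level on the tub in the last pictures; the hand-in gave no verdict.

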